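# Load the reagent carrier

## Task

Load the analyser's reagent carrier: stand the dropper bottle and the three brown bottles upright on the floor of the adapter bored for each, so that every one sits in the smallest bore it fits and none is left loose in an oversized one. Set them down gently instead of dropping them, and leave the open jar and the open rinse cup standing where they are.

Things in the scene. Friction and masses are not known exactly. Their poses are not given: they have to be found in the camera images.
- dropper_bottle: Its origin is the centre of its underside, z up. The thin black dropper bottle with a white collar and black rubber bulb: straight round body 25 mm in diameter up to 35 mm above the underside, narrow bulb above it, 68 mm high in all; stands upright on the bench. Grip it round the body.
- small_bottle: Its origin is the centre of its underside, z up. The smallest of the three brown screw-cap bottles: round body 35 mm in diameter up to 36 mm above the underside, then a cap about 31 mm in diameter, 62 mm high in all; stands upright on the bench.
- medium_bottle: Its origin is the centre of its underside, z up. The middle-sized brown screw-cap bottle: round body 48 mm in diameter up to 62 mm above the underside, then shoulder and a cap about 39 mm in diameter, 93 mm high in all; stands upright on the bench.
- large_bottle: Its origin is the centre of its underside, z up. The largest brown screw-cap bottle: round body 60 mm in diameter up to 85 mm above the underside, then shoulder and a cap about 45 mm in diameter, 123 mm high in all; stands upright on the bench.
- adapter_33: Grey square adapter block, 82 x 82 x 22 mm, fixed in a low steel tray (rim 12 mm), with one round blind bore in its middle: 33 mm diameter, 18 mm deep, 3 mm chamfer, black floor. Origin: centre of the block's underside, 3 mm above the bench; z up the bore's axis, x and y along its sides; bore floor at z = 4 mm, mouth at 22 mm. The four blocks stand 2 by 2, 86 mm apart, in varying order.
- adapter_43: Grey square adapter block, 82 x 82 x 22 mm, fixed in a low steel tray (rim 12 mm), with one round blind bore in its middle: 43 mm diameter, 18 mm deep, 3 mm chamfer, black floor. Origin: centre of the block's underside, 3 mm above the bench; z up the bore's axis, x and y along its sides; bore floor at z = 4 mm, mouth at 22 mm. The four blocks stand 2 by 2, 86 mm apart, in varying order.
- adapter_56: Grey square adapter block, 82 x 82 x 22 mm, fixed in a low steel tray (rim 12 mm), with one round blind bore in its middle: 56 mm diameter, 18 mm deep, 3 mm chamfer, black floor. Origin: centre of the block's underside, 3 mm above the bench; z up the bore's axis, x and y along its sides; bore floor at z = 4 mm, mouth at 22 mm. The four blocks stand 2 by 2, 86 mm apart, in varying order.
- adapter_68: Grey square adapter block, 82 x 82 x 22 mm, fixed in a low steel tray (rim 12 mm), with one round blind bore in its middle: 68 mm diameter, 18 mm deep, 3 mm chamfer, black floor. Origin: centre of the block's underside, 3 mm above the bench; z up the bore's axis, x and y along its sides; bore floor at z = 4 mm, mouth at 22 mm. The four blocks stand 2 by 2, 86 mm apart, in varying order.
- open_jar: Its origin is the centre of its underside, z up. Open orange-red translucent jar, 55 mm in diameter and 90 mm high, standing on the bench in the same row as the bottles (the row runs along world y, its members 95 mm or more apart, at least 35 mm clear before and behind each). Not part of the job: leave it standing where it is.
- rinse_cup: Its origin is the centre of its underside, z up. Small open clear plastic cup, 52 mm in diameter and 52 mm high, on the bench behind the row of bottles. Fixed equipment and glassware up to 0.26 m high stand farther behind it and behind and to the left of the tray. Not part of the job: leave it standing where it is.

How it is judged:
By the outcome, as a careful person would: the job done as asked, in the order asked, and still so for the second after the job is handed in, with the robot touching nothing.
It also fails if it takes over 133 s, if anything falls off the work surface, if the arm or the gripper's body presses on something with over 40 N, if the wrist force passes 120 N, or if a joint passes its speed limit or range.

## Robot

A 6-joint arm with a two-finger parallel gripper is mounted at the origin on a cart in front of the work surface, level with it; the furniture and walls round the work are solid. World frame = base frame: x ahead of the robot, y to its left, z up, the work surface at z = 0. Lengths are in m, angles in rad, forces in N, time in s.
With the tool pointing down it reaches from about 0.35 to 0.775 m from the base axis. Payload 5.5 kg.
Tool frame: the origin (TCP) lies between the finger pads; the fingertips stand 19 mm ahead of it and the grasp point (between the pads) is the TCP; z points along the fingers, y is the line along which they close (so a half turn about z gives the same grasp; the last joint's range is limited). The gripper opens to 85 mm and grips with 20 to 120 N. Pads are 22 mm wide; open, the fingers measure 114 mm over their backs; the gripper's body (76 mm by 85 mm) begins 54 mm behind the grasp point. The pads swing forward as they close: fully open they stand 13 mm farther back than shut.
Start: joints at [-1.363, 0.313, 0.046, 1.304, 0, 1.431], TCP at [0.196, -0.541, 0.25] pointing down, gripper open.
Joint ranges: [-2.76, 2.76], [-0.86, 1.69], [-1.03, 1.26], [-2.2, 2.34], [-1.47, 1.5], [-3.14, 3.14]. Speed limits (rad/s): [2.57, 2.57, 3.14, 3.14, 3.14, 3.14].

## Interface

Orientations are given as a unit quaternion [w, x, y, z].
In Python, from workcell import env gives the robot as it stands.
- The arm moves only by the tool carry_out, never from a script. Its argument "increments" is a list that holds one entry, the list of rows, each a list of 6 numbers: the shift along the tool's x, y, z each as a share of 50 cm, from -1 to 1, then the turn, a rotation vector about the tool's x, y, z each as a share of 2 pi rad, from -1 to 1. In form: [[[x, y, z, ax, ay, az], ...]]. A call has 1 to 5 rows; each row is the pose to reach, as a shift and turn from the pose commanded when the call began, along the tool's axes at that moment, turning the shorter way round; what a row does not reach only later rows make up. A row lasts 1/8 s, in which the tool goes at most 62.5 mm and 10.7 degrees, less where a joint would pass 70% of its speed; a pose out of reach is approached as far as the arm can. A call with a number of a shift or a turn outside -1 to 1 is refused whole. A call with a gripper value outside its range is refused whole. "jaw" is the closure, from 0 (fully open) to 1 (shut), set as the call begins (left out, the last holds). The fingers move at their own pace and stop on an object; "squeeze" is the grip in N (left out, the last holds). Time passes only in rows, so rows that repeat a pose let the fingers close. It gives the time, the measured TCP pose, the force, the opening and the grip force at its end, in the units of the state.
- env.get_state(): the state, without advancing time (a new reading comes with each control period).
- env.read_camera(name): name is "side" or "top"; returns a dict with "frame" (400x640x3 uint8, blue, green, red), "z_map" (400x640 float32, m along the optical axis (not along the pixel's ray), 0 where there is no reading), "intrinsics" (3x3 intrinsics, pixels), "R" (3x3) and "t" (3): a world point X has camera coordinates R X + t. Camera axes: x right, y down, z forward; pixel columns grow to the right and rows downward; lengths in m; the calibration is good to about 2 mm. A picture is of the moment at which its call begins.
- env.hand_in(): hands the job in; it is judged then, once.
Trained networks look in the newest picture that a camera, given by its name, has taken for a name from the list of things; names that differ only in an ending like _2 or _b are one class to them, and where a whole thing is asked for, a point or a joint stands for the part that bears it (a point fixed in the world has none). Each returns a list of dicts, best first, with "score" (0 to 1); they miss things now and then, are a little off and sometimes report something else, mostly with a low value. They report only what shows in the picture. A call takes as long as a camera call.
- env.find_in(camera, name): "position" ([x, y, z] in m, in world coordinates, good to about 4 mm: the middle of the surface that is visible of it).
The state is a dict: "clock": time; "joint_pos": joint angles; "qvel": joint speeds; "tau": joint torques, N m; "tcp_pos": TCP position; "orientation": TCP orientation; "wrist_force": force on the tool from outside, world axes, zero at the start; "ft_torque": the same for the moment, N m; "finger_gap": finger opening in m; "grip_force": force on a finger pad.
Only numpy, scipy, OpenCV 4.12 (cv2) and the standard library are available. Lean on these libraries where they do the work, as an engineer would, in place of code of your own. Each camera call takes 0.05 s, during which the arm holds its last target. There are 200 camera calls.

## Working session

There is one attempt and no reset: what is moved stays moved. The work goes in short steps, Python scripts to look and compute and a tool call to move; the robot and the scene stay as the last step left them, time stands still between calls to the robot, and variables do not carry over. Pictures are saved under pics/ and viewed, at most 14 in all, crops included, and the job is handed in when it is done.

Besides the shell and the picture viewer there is one more tool, called as name(argument=value, ...) on one line, values as JSON. carry_out: Moves the arm, as the interface text tells. Its arguments: {"type":"object","properties":{"increments":{"type":"array","items":{"type":"array","items":{"type":"array","items":{"type":"number","minimum":-1,"maximum":1}}}},"jaw":{"type":"number"},"squeeze":{"type":"number"}},"required":["increments"]}

```bash
mkdir -p pics; ls; python3 - <<'E'
from workcell import env
import cv2
for n in("side","top"):
    c=env.read_camera(n); cv2.imwrite(f"pics/{n}0.png",c["frame"]); print(n,c["intrinsics"].tolist(),(-c["R"].T@c["t"]).round(3),c["R"].round(2).tolist())
    for o in "dropper_bottle small_bottle medium_bottle large_bottle adapter_33 adapter_43 adapter_56 adapter_68 open_jar rinse_cup".split():
        print(o,[(round(d["score"],2),[round(float(v),3) for v in d["position"]]) for d in env.find_in(n,o)][:3])
print(env.get_state())
E
```

```text
pics
side [[469.9546347513606, 0.0, 313.8122939286487], [0.0, 469.9546347513606, 199.92279588890776], [0.0, 0.0, 1.0]] [-0.212 -0.835  0.505] [[0.74, -0.67, -0.02], [-0.28, -0.28, -0.92], [0.61, 0.69, -0.4]]
dropper_bottle [(0.73, [0.48, -0.074, 0.023])]
small_bottle [(0.83, [0.464, 0.046, 0.036])]
medium_bottle [(0.71, [0.45, -0.194, 0.055]), (0.42, [0.479, -0.07, 0.028])]
large_bottle [(0.57, [0.46, -0.309, 0.067])]
adapter_33 [(0.8, [0.602, 0.217, 0.025]), (0.75, [0.604, 0.334, 0.024]), (0.62, [0.507, 0.233, 0.018])]
adapter_43 [(0.8, [0.602, 0.217, 0.025]), (0.75, [0.604, 0.334, 0.024]), (0.62, [0.507, 0.233, 0.018])]
adapter_56 [(0.8, [0.602, 0.217, 0.025]), (0.75, [0.604, 0.334, 0.024]), (0.62, [0.507, 0.233, 0.018])]
adapter_68 [(0.8, [0.602, 0.217, 0.025]), (0.75, [0.604, 0.334, 0.024]), (0.62, [0.507, 0.233, 0.018])]
open_jar [(0.87, [0.474, -0.423, 0.049])]
rinse_cup [(0.74, [0.575, -0.03, 0.031])]
top [[497.6290224548153, 0.0, 319.5479208472961], [0.0, 497.6290224548153, 199.93576778391568], [0.0, 0.0, 1.0]] [ 0.181 -0.054  1.583] [[0.11, -0.99, 0.0], [-0.97, -0.11, -0.21]
[... 675 characters left out ...]
)]
{'clock': 1.1, 'joint_pos': array([-1.36256152e+00,  3.13196978e-01,  4.60819232e-02,  1.30360505e+00,
        1.69745325e-06,  1.43120044e+00]), 'qvel': array([ 0.00027816, -0.00010326, -0.00103391,  0.00029541,  0.00200197,
       -0.00058497]), 'tau': array([-3.40067782e-04, -4.80479944e+01,  2.98816806e+01,  3.61878574e-04,
       -1.03979078e-04,  2.53626752e-06]), 'tcp_pos': array([ 0.19599358, -0.54059604,  0.2503175 ]), 'orientation': array([3.80603237e-05, 9.84914806e-01, 1.73039949e-01, 2.15594936e-06]), 'wrist_force': array([ 0.12182775, -0.30360922, -0.06583545]), 'ft_torque': array([-0.00135561,  0.00201546,  0.0230016 ]), 'grip_force': 0.0, 'finger_gap': 0.08523557411387182}
```

View pics/side0.png

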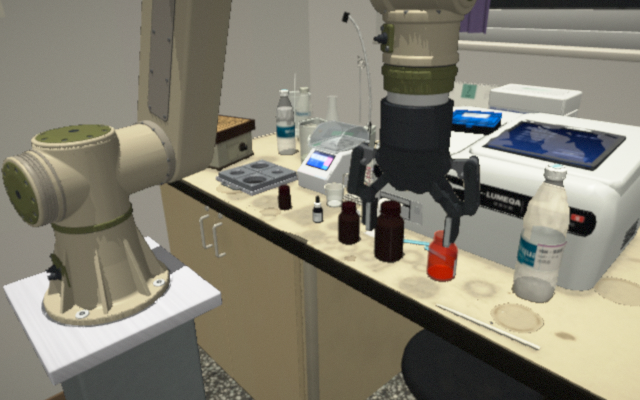

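View pics/top0.png

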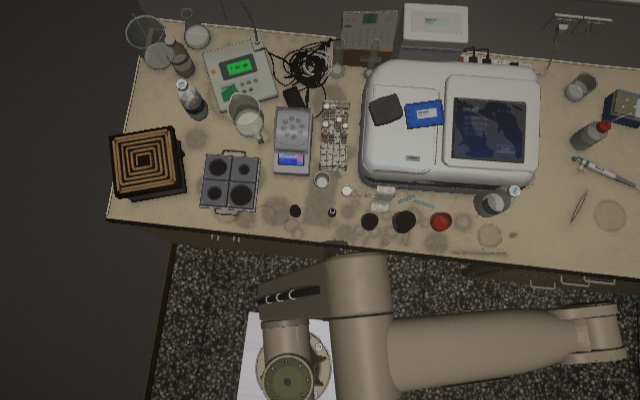

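The side view shows, left to right, small (285,197), dropper (318,208), medium (348,222), large (389,232) and jar (441,257). The tray is at (258,176). In the top view the bores are near (217,166), (244,169), (214,192) and (241,194). Next I'll rectify the tray and fit the bottles.

```bash
cat > h.py <<'E'
from workcell import env
import numpy as np, cv2
from scipy.optimize import least_squares
def cloud(c):
    z=c["z_map"].astype(float); v,u=np.indices(z.shape); K=c["intrinsics"]
    P=np.stack([(u-K[0,2])/K[0,0]*z,(v-K[1,2])/K[1,1]*z,z],-1)
    W=(P-c["t"])@c["R"]; W[z==0]=np.nan; return W
def proj(c,X):
    p=(c["R"]@np.asarray(X,float).T).T+c["t"]; q=p@c["intrinsics"].T; return q[:,:2]/q[:,2:]
def rect(c,z,x0,x1,y0,y1,s=0.0005):
    # image: col -> -y, row -> -x (x up)
    W,H=int((y1-y0)/s),int((x1-x0)/s)
    cor=np.array([[x1,y1,z],[x1,y0,z],[x0,y0,z],[x0,y1,z]])
    M=cv2.getPerspectiveTransform(proj(c,cor).astype(np.float32),np.float32([[0,0],[W,0],[W,H],[0,H]]))
    return cv2.warpPerspective(c["frame"],M,(W,H),flags=cv2.INTER_CUBIC)
E
python3 - <<'E'
from h import *
im=[]
for n in("top","side"):
    c=env.read_camera(n); W=cloud(c)
    im.append(rect(c,0.025,.44,.66,.16,.38,.00058))
    for nm,x,y,r,h in(("small",.467,.048,.0175,.062),("drop",.485,-.072,.0125,.068),("med",.462,-.185,.024,.093),("large",.472,-.295,.03,.123),("jar",.489,-.41,.0275,.09),("cup",.59,-.02,.026,.052)):
        m=(np.hypot(W[...,0]-x,W[...,1]-y)<r+.03)&(W[...,2]>.012)
        p=W[m]
        if len(p)<6: print(n,nm,len(p)); continue
        b=p[p[:,2]<{.0125:.034,.0175:.034,.024:.06,.03:.083}.get(r,h)]
        s=least_squares(lambda q:np.hypot(b[:,0]-q[0],b[:,1]-q[1])-r,[x,y],loss="soft_l1",f_scale=.002).x if len(b)>5 else 0
        top=p[p[:,2]>h*.9]
        print(n,nm,len(p),"fit",np.round(s,4),"zmax",np.percentile(p[:,2],[90,98]).round(3),"topmean",top.mean(0).round(4) if len(top) else 0)
    t=W[(W[...,2]>.02)&(W[...,2]<.032)&(abs(W[...,0]-.55)<.11)&(abs(W[...,1]-.28)<.11)]
    print(n,"tray top",len(t),np.median(t,0).round(4)); rc=cv2.minAreaRect((t[:,:2]*1000).astype(np.float32));print(rc)
cv2.imwrite("pics/tray.png",np.hstack(im))
E
```

```text
top small 113 fit [0.4755 0.054 ] zmax [0.064 0.066] topmean [0.4743 0.0538 0.061 ]
top drop 59 fit [ 0.484  -0.0651] zmax [0.063 0.07 ] topmean [ 0.4827 -0.0646  0.0668]
top med 227 fit [ 0.4671 -0.1852] zmax [0.094 0.098] topmean [ 0.4658 -0.1846  0.0917]
top large 385 fit [ 0.4758 -0.2915] zmax [0.124 0.127] topmean [ 0.4738 -0.2903  0.1217]
top jar 312 fit [ 0.491  -0.4092] zmax [0.087 0.092] topmean [ 0.4913 -0.4084  0.0878]
top cup 323 fit [ 0.6052 -0.0083] zmax [0.07  0.078] topmean [ 0.6048 -0.0078  0.0613]
top tray top 1639 [0.555  0.2797 0.0251]
((545.9677124023438, 278.160888671875), (212.296142578125, 172.47744750976562), 1.683354139328003)
side small 270 fit [0.4758 0.0526] zmax [0.062 0.064] topmean [0.472  0.0477 0.061 ]
side drop 193 fit [ 0.4839 -0.0652] zmax [0.059 0.068] topmean [ 0.4813 -0.0667  0.0651]
side med 758 fit [ 0.4668 -0.1861] zmax [0.091 0.094] topmean [ 0.4616 -0.1907  0.0906]
side large 1491 fit [ 0.4755 -0.2926] zmax [0.118 0.123] topmean [ 0.4684 -0.2988  0.1197]
side jar 1073 fit [ 0.4923 -0.4114] zmax [0.08  0.089] topmean [ 0.4837 -0.4042  0.0864]
side cup 541 fit [ 0.5851 -0.0175] zmax [0.064 0.075] topmean [0.6001 0.0011 0.0568]
side tray top 1006 [0.5482 0.2671 0.0258]
((549.8094482421875, 275.5791931152344), (172.7313232421875, 180.1578826904297), 0.8767668604850769)
```

View pics/tray.png

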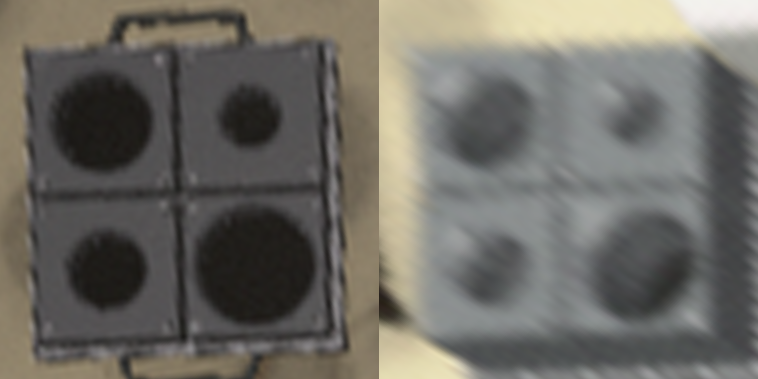

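Seen from the robot, the 56 mm bore is far left (panel pixel 102,122) and the 33 mm bore is far right (250,116). The 43 mm bore is near left (107,268) and the 68 mm bore is near right (255,266). Next I'll fit the 86 mm grid and check the clearance around the tray.

```bash
cat > bores.py <<'E'
from h import *
s=.00025
res={}
for n in("top","side"):
    c=env.read_camera(n); g=cv2.cvtColor(rect(c,.025,.44,.66,.16,.38,s),cv2.COLOR_BGR2GRAY)
    C=[]
    for px,py in((102,122),(250,116),(107,268),(255,266)):
        u,v=int(px*.00058/s),int(py*.00058/s)
        if n=="top":
            m=(g<45).astype(np.uint8); k,l,st,ce=cv2.connectedComponentsWithStats(cv2.morphologyEx(m,cv2.MORPH_OPEN,np.ones((25,25),np.uint8)))
            i=l[v,u]; C.append((.66-ce[i][1]*s,.38-ce[i][0]*s)); print(n,np.round(C[-1],4),"dia",round(2*np.sqrt(st[i,4]/np.pi)*s,4))
    if C:
        o=np.array([[1,1],[1,-1],[-1,1],[-1,-1]])*.043
        f=lambda q:np.array([q[0],q[1]])+o@np.array([[np.cos(q[2]),np.sin(q[2])],[-np.sin(q[2]),np.cos(q[2])]])
        q=least_squares(lambda q:(f(q)-C).ravel(),[.55,.28,0]).x; print("grid",q.round(4),"\n",f(q).round(4),"\nres",(f(q)-C).round(4).tolist())
    W=cloud(c)
    for lo in(.06,.12,.2):
      m=(W[...,2]>lo)&(W[...,2]<.4)&(abs(W[...,0]-.6)<.2)&(abs(W[...,1]-.3)<.25)
      p=W[m]; d=np.maximum(abs(p[:,0]-.55)-.1,abs(p[:,1]-.278)-.1); j=np.argsort(d)[:3]; print(n,lo,len(p),d[j].round(3),p[j].round(3).tolist())
    t=W[(W[...,2]>.021)&(W[...,2]<.032)&(abs(W[...,0]-.55)<.1)&(abs(W[...,1]-.28)<.1)]
    print(n,"edges",np.percentile(t,[1,99],axis=0).round(4).tolist())
E
python3 bores.py
```

```text
top [0.5885 0.3205] dia 0.0548
top [0.5909 0.2346] dia 0.0306
top [0.5026 0.3177] dia 0.0419
top [0.5052 0.2319] dia 0.0661
grid [0.5468 0.2762 0.0307] 
 [[0.5885 0.3205]
 [0.5911 0.2345]
 [0.5025 0.3178]
 [0.5052 0.2319]] 
res [[0.0, -0.0001], [0.0002, -0.0001], [-0.0001, 0.0002], [-0.0, -0.0]]
top 0.06 6184 [0.021 0.021 0.022] [[0.493, 0.399, 0.105], [0.491, 0.399, 0.136], [0.497, 0.4, 0.115]]
top 0.12 4746 [0.021 0.023 0.023] [[0.491, 0.399, 0.136], [0.495, 0.401, 0.134], [0.492, 0.401, 0.12]]
top 0.2 120 [0.113 0.113 0.113] [[0.763, 0.413, 0.216], [0.763, 0.426, 0.213], [0.763, 0.422, 0.207]]
top edges [[0.4655, 0.1929, 0.0211], [0.6324, 0.3596, 0.0314]]
side 0.06 3662 [0.017 0.018 0.018] [[0.495, 0.395, 0.105], [0.497, 0.396, 0.12], [0.493, 0.396, 0.117]]
side 0.12 1895 [0.02 0.02 0.02] [[0.496, 0.398, 0.132], [0.499, 0.398, 0.131], [0.499, 0.398, 0.128]]
side 0.2 74 [0.111 0.112 0.112] [[0.761, 0.419, 0.212], [0.762, 0.41, 0.207], [0.762, 0.415, 0.213]]
side edges [[0.4636, 0.1891, 0.0213], [0.6333, 0.3592, 0.0288]]
```

carry_out(increments=[[[0.1,0.0,0,0,0,-0.028],[0.2,0.0,0,0,0,-0.056],[0.3,-0.0,0,0,0,-0.084],[0.4,0,0,0,0,-0.112],[0.4,0,0,0,0,-0.14]]])

```text
clock: 1.92
tcp_pos: [0.3872, -0.4707, 0.2501]
orientation: [0.0, 0.814, 0.58, 0.0]
wrist_force: [-0.6, -0.0, 0.6]
finger_gap: 0.0851
grip_force: 0.0
```

carry_out(increments=[[[0.1,-0.01,0,0,0,-0.0182],[0.2,-0.02,0,0,0,-0.0364],[0.3,-0.03,0,0,0,-0.0546],[0.4,-0.04,0,0,0,-0.0546],[0.5,-0.05,0,0,0,-0.0546]]], jaw=0.2)

```text
clock: 2.55
tcp_pos: [0.4449, -0.2271, 0.2505]
orientation: [0.0, 0.707, 0.707, 0.0]
wrist_force: [0.9, -0.3, 0.0]
finger_gap: 0.0682
grip_force: 0.0
```

```bash
python3 -c "
from h import *
env.read_camera('top');env.read_camera('top');env.read_camera('top');s=env.get_state();print(s['tcp_pos'],s['orientation'],s['finger_gap'],s['joint_pos'])"
```

```text
[ 0.44497559 -0.22663834  0.25067118] [ 2.38687616e-04  7.05774936e-01  7.08436082e-01 -1.64422384e-05] 0.06826797436084299 [-6.31917974e-01  1.66282093e-01 -1.44222687e-01  1.25982461e+00
 -1.04599795e-04  9.35114897e-01]
```

carry_out(increments=[[[0.11,0.03,0,0,0,0],[0.22,0.06,0.04,0,0,0],[0.31,0.078,0.14,0,0,0],[0.3232,0.078,0.23,0,0,0],[0.3232,0.078,0.28,0,0,0]]], jaw=0.35)

```text
clock: 3.32
tcp_pos: [0.4825, -0.0667, 0.1077]
orientation: [-0.001, 0.707, 0.707, -0.001]
wrist_force: [0.5, -0.2, -0.4]
finger_gap: 0.0553
grip_force: 0.0
```

```bash
python3 -c "
from h import *
c=env.read_camera('side');c=env.read_camera('side');cv2.imwrite('pics/s1.png',cv2.resize(c['frame'][130:270,230:430],None,fx=4,fy=4));s=env.get_state();print(s['tcp_pos'],s['orientation'],s['finger_gap'])"
```

```text
[ 0.48169667 -0.06720455  0.10744169] [-0.00234825  0.70744158  0.70676634 -0.00149834] 0.05542778760533778
```

View pics/s1.png

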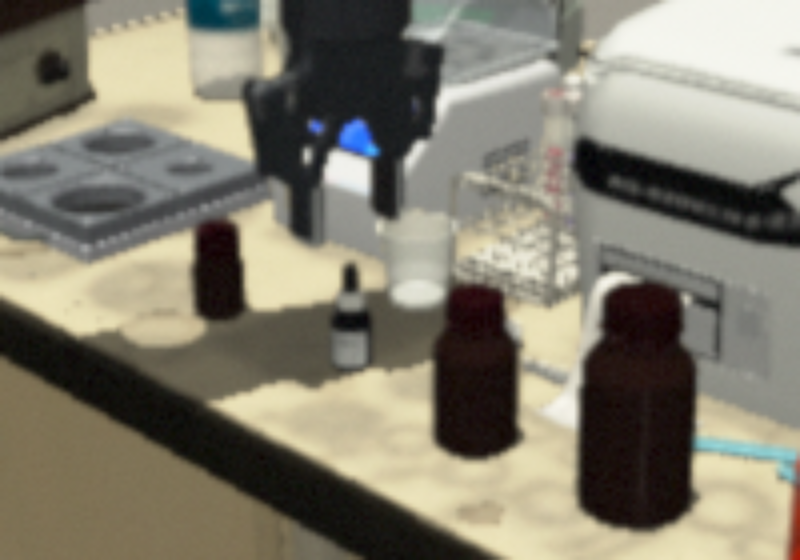

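The open fingers are above the dropper bottle at (350,320), with the cup (415,255) clear behind them. I'll go down and grip.

carry_out(increments=[[[0.004,0.005,0.035,0,0,0],[0.004,0.005,0.08,0,0,0],[0.004,0.005,0.115,0,0,0],[0.004,0.005,0.135,0,0,0],[0.004,0.005,0.135,0,0,0]]])

```text
clock: 4.05
tcp_pos: [0.4864, -0.0658, 0.043]
orientation: [0.0, 0.708, 0.707, -0.0]
wrist_force: [0.2, -0.8, 0.2]
finger_gap: 0.0555
grip_force: 0.0
```

carry_out(increments=[[[0,0,0,0,0,0],[0,0,0,0,0,0],[0,0,0,0,0,0],[0,0,0,0,0,0],[0,0,0,0,0,0]]], jaw=1, squeeze=25)

```text
clock: 4.68
tcp_pos: [0.4868, -0.0653, 0.0435]
orientation: [0.001, 0.707, 0.707, 0.0]
wrist_force: [-0.5, -0.2, 6.0]
finger_gap: 0.0236
grip_force: 24.4
```

carry_out(increments=[[[0,0,0,0,0,0],[0,0,0,0,0,0],[0,0,-0.01,0,0,0],[0,0,-0.02,0,0,0],[0,0,-0.04,0,0,0]]])

```text
clock: 5.3
tcp_pos: [0.4857, -0.0649, 0.0629]
orientation: [-0.001, 0.707, 0.707, -0.0]
wrist_force: [-0.3, 0.3, -0.9]
finger_gap: 0.0234
grip_force: 24.3
```

carry_out(increments=[[[0,0,-0.05,0,0,0],[0.02,0.01,-0.11,0,0,0],[0.08,0.03,-0.16,0,0,0],[0.16,0.06,-0.175,0,0,0],[0.24,0.09,-0.175,0,0,0]]])

```text
clock: 5.92
tcp_pos: [0.5324, 0.0559, 0.1521]
orientation: [0.001, 0.707, 0.707, 0.001]
wrist_force: [0.9, 0.4, 0.1]
finger_gap: 0.0236
grip_force: 24.3
```

carry_out(increments=[[[0.09,0.03,0,0,0,0],[0.18,0.06,0,0,0,0],[0.27,0.09,0,0,0,0],[0.335,0.115,0,0,0,0],[0.3594,0.1216,0,0,0,0]]])

```text
clock: 6.55
tcp_pos: [0.5923, 0.2365, 0.1504]
orientation: [0.0, 0.706, 0.708, 0.0]
wrist_force: [-0.9, 0.1, -0.8]
finger_gap: 0.0236
grip_force: 24.3
```

```bash
cat >see.py <<'E'
import sys
from h import *
x,y,z0,z1,r=map(float,sys.argv[2:7])
for n in("side","top"):
    c=env.read_camera(n); W=cloud(c)
    p=W[(np.hypot(W[...,0]-x,W[...,1]-y)<r+.008)&(W[...,2]>z0)&(W[...,2]<z1)]
    if len(p)>5:
        f=least_squares(lambda q:np.hypot(p[:,0]-q[0],p[:,1]-q[1])-r,[x,y],loss="soft_l1",f_scale=.002).x; print(n,len(p),"fit",f.round(4),"z",np.percentile(p[:,2],[1,99]).round(4))
    if n=="side": F=c
P=proj(F,[[x,y,(z0+z1)/2]])[0].astype(int); u,v=P
cv2.imwrite(f"pics/{sys.argv[1]}.png",cv2.resize(F["frame"][max(v-60,0):v+60,max(u-80,0):u+80],None,fx=5,fy=5,interpolation=cv2.INTER_CUBIC))
s=env.get_state();print(s['clock'],s['tcp_pos'],s['finger_gap'],s['wrist_force'])
E
python3 see.py s2 .592 .2347 .09 .125 .0125
```

```text
side 39 fit [0.591  0.2374] z [0.1097 0.1247]
top 6 fit [0.5888 0.2393] z [0.1154 0.121 ]
6.65 [0.59190617 0.2354553  0.15021684] 0.023435981263160974 [ 0.00347902 -0.31686305 -0.91130458]
```

View pics/s2.png

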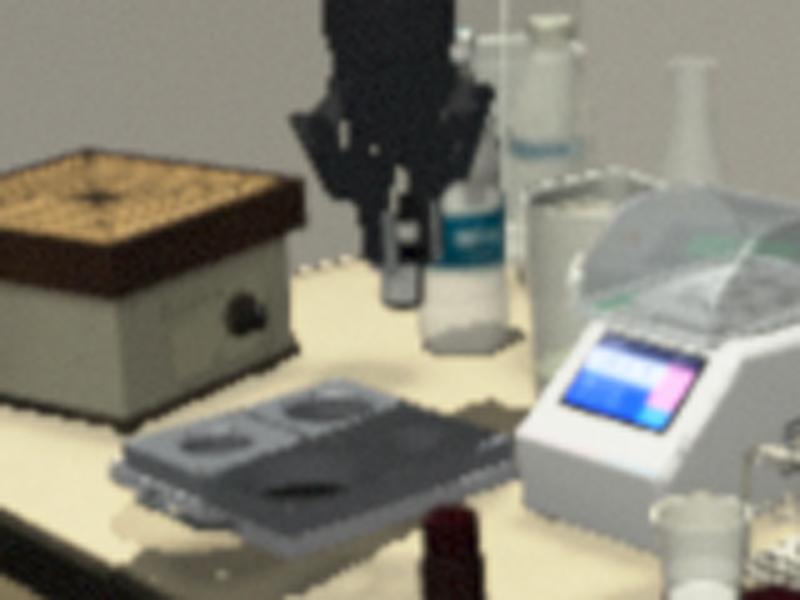

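The dropper bottle hangs upright at (403,290) in the crop, over the shaded far-right bore at about (425,430). I'll lower it.

carry_out(increments=[[[0,0,0.06,0,0,0],[0,0,0.12,0,0,0],[0,0,0.16,0,0,0],[0,0,0.18,0,0,0],[0,0,0.19,0,0,0]]])

```text
clock: 7.28
tcp_pos: [0.5942, 0.2337, 0.0579]
orientation: [0.002, 0.708, 0.706, 0.002]
wrist_force: [1.9, 0.9, 1.6]
finger_gap: 0.0234
grip_force: 35.3
```

carry_out(increments=[[[0,0,0.003,0,0,0],[0,0,0.006,0,0,0],[0,0,0.008,0,0,0],[0,0,0.01,0,0,0],[0,0,0.01,0,0,0]]])

```text
clock: 7.9
tcp_pos: [0.5939, 0.2343, 0.0511]
orientation: [0.001, 0.707, 0.707, 0.001]
wrist_force: [5.5, 0.2, 3.2]
finger_gap: 0.0239
grip_force: 34.9
```

carry_out(increments=[[[0,0.002,0,0,0,0],[0,0.004,0,0,0,0],[0,0.004,0,0,0,0],[0,0.004,0,0,0,0],[0,0.004,0,0,0,0]]])

```text
clock: 8.52
tcp_pos: [0.5941, 0.2344, 0.0503]
orientation: [0.0, 0.707, 0.707, -0.0]
wrist_force: [4.3, -0.7, 3.4]
finger_gap: 0.0235
grip_force: 35.0
```

```bash
python3 see.py s3 .594 .2347 .03 .08 .0125
```

```text
side 154 fit [0.5933 0.2345] z [0.0312 0.0791]
top 18 fit [0.5927 0.2356] z [0.0325 0.0538]
8.625 [0.59411188 0.2344648  0.05027289] 0.024042124390281756 [ 3.79331595 -1.08921796  2.96827376]
```

View pics/s3.png

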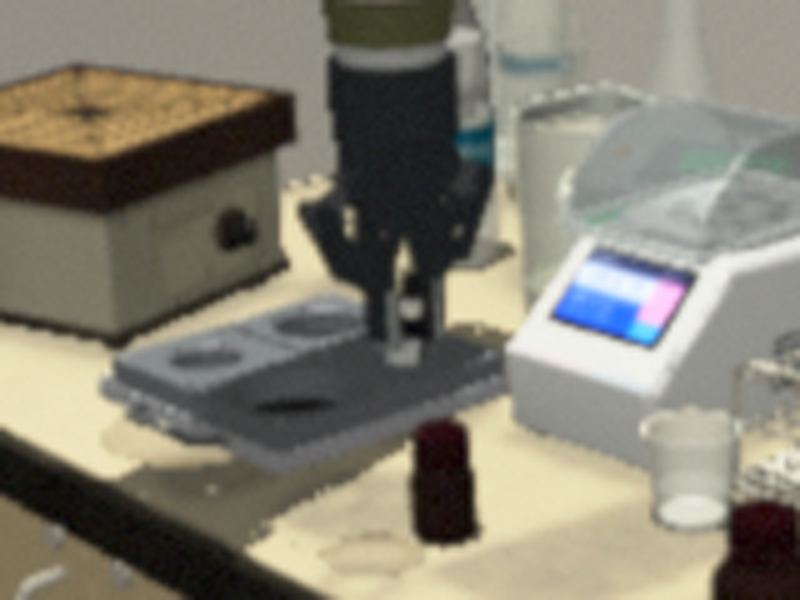

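carry_out(increments=[[[0,0.003,0,0,0,0],[0,0.003,0.001,0,0,0],[0,0.003,0.002,0,0,0],[0,0.003,0.002,0,0,0],[0,0.003,0.002,0,0,0]]])

```text
clock: 9.25
tcp_pos: [0.5944, 0.2345, 0.0499]
orientation: [-0.001, 0.707, 0.707, -0.001]
wrist_force: [-0.9, -1.7, 10.9]
finger_gap: 0.0236
grip_force: 36.2
```

carry_out(increments=[[[0,0,0,0,0,0],[0,0,0,0,0,0],[0,0,0,0,0,0],[0,0,0,0,0,0],[0,0,0,0,0,0]]], jaw=0.5)

```text
clock: 9.88
tcp_pos: [0.5954, 0.2346, 0.0491]
orientation: [-0.0, 0.707, 0.707, -0.0]
wrist_force: [0.1, 0.0, -0.5]
finger_gap: 0.0426
grip_force: 0.0
```

carry_out(increments=[[[0,0,-0.03,0,0,0],[0,0,-0.08,0,0,0],[0,0,-0.14,0,0,0],[0,0,-0.19,0,0,0],[0,0,-0.202,0,0,0]]])

```text
clock: 10.5
tcp_pos: [0.597, 0.235, 0.1535]
orientation: [0.001, 0.707, 0.707, 0.002]
wrist_force: [-0.1, 0.2, 0.3]
finger_gap: 0.0423
grip_force: 0.0
```

```bash
python3 see.py s4 .594 .2347 .03 .041 .0125;  python3 see.py s4b .4756 .0535 .012 .034 .0175
```

```text
side 27 fit [0.5898 0.2346] z [0.03   0.0408]
top 13 fit [0.5907 0.2341] z [0.0303 0.0399]
10.6 [0.59608062 0.23475943 0.15139204] 0.0428299890138893 [ 0.60577404 -0.29769221  0.12358402]
side 101 fit [0.4758 0.0528] z [0.0125 0.0335]
top 18 fit [0.476  0.0543] z [0.0135 0.0339]
10.7 [0.59505104 0.23447056 0.1494509 ] 0.0426816633669304 [-0.10504104  0.63549526 -0.22467259]
```

View pics/s4.png

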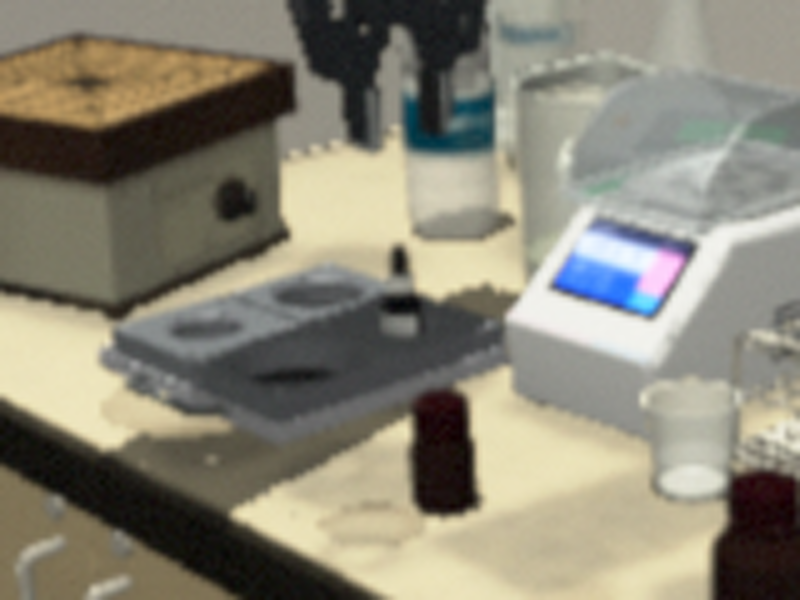

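The dropper bottle stands upright in its bore at (400,300), and the small bottle is at (445,455). I'll fetch the small bottle next.

carry_out(increments=[[[-0.09,-0.06,0,0,0,0],[-0.18,-0.12,0,0,0,0],[-0.27,-0.18,0,0,0,0],[-0.34,-0.225,0.03,0,0,0],[-0.3624,-0.2394,0.08,0,0,0]]], jaw=0.3)

```text
clock: 11.32
tcp_pos: [0.4741, 0.0518, 0.1095]
orientation: [-0.0, 0.708, 0.706, -0.0]
wrist_force: [-0.4, 0.6, 0.4]
finger_gap: 0.0599
grip_force: 0.0
```

carry_out(increments=[[[0,0,0.04,0,0,0],[0,0,0.08,0,0,0],[0,0,0.115,0,0,0],[0,0,0.138,0,0,0],[0,0,0.138,0,0,0]]])

```text
clock: 11.95
tcp_pos: [0.4745, 0.0535, 0.04]
orientation: [-0.001, 0.707, 0.707, -0.001]
wrist_force: [-0.5, -0.6, 0.4]
finger_gap: 0.0596
grip_force: 0.0
```

carry_out(increments=[[[0,0,0,0,0,0],[0,0,0,0,0,0],[0,0,0,0,0,0],[0,0,0,0,0,0],[0,0,0,0,0,0]]], jaw=1, squeeze=30)

```text
clock: 12.58
tcp_pos: [0.4765, 0.0535, 0.042]
orientation: [0.001, 0.707, 0.707, 0.001]
wrist_force: [0.7, -0.1, 5.6]
finger_gap: 0.0328
grip_force: 30.2
```

carry_out(increments=[[[0,0,0,0,0,0],[0,0,-0.02,0,0,0],[0,0,-0.06,0,0,0],[0,0,-0.12,0,0,0],[0,0,-0.18,0,0,0]]])

```text
clock: 13.2
tcp_pos: [0.4753, 0.0535, 0.1323]
orientation: [-0.0, 0.707, 0.707, -0.0]
wrist_force: [0.2, 0.7, -0.2]
finger_gap: 0.033
grip_force: 29.9
```

```bash
python3 see.py s5 .4758 .0535 .09 .11 .0175
```

```text
side 86 fit [0.4766 0.0534] z [0.0925 0.1095]
13.3 [0.47791949 0.05335988 0.13466841] 0.03306194988745985 [-0.99622577 -0.88822096  0.22626299]
```

View pics/s5.png

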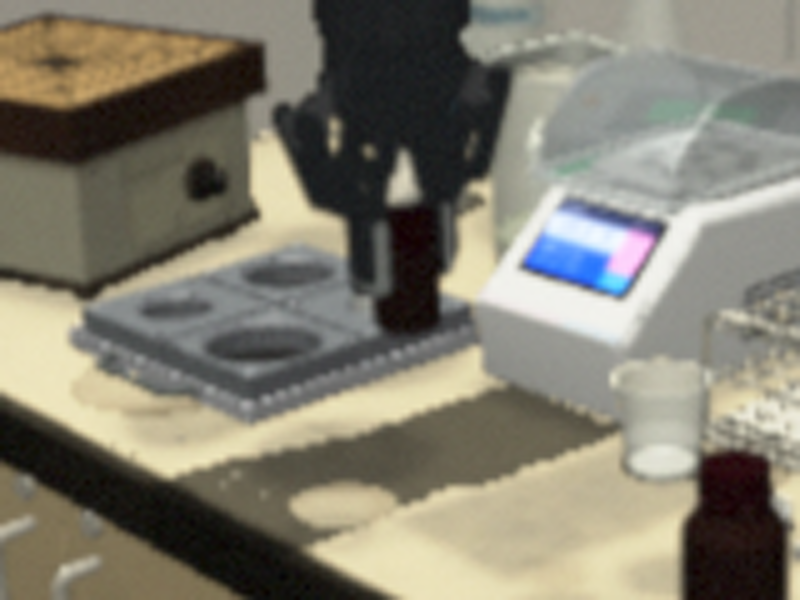

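The small bottle hangs upright at (410,270). I'll move it to the near-left bore at (178,308).

carry_out(increments=[[[0.08,0.01,-0.01,0,0,0],[0.17,0.02,-0.02,0,0,0],[0.26,0.03,-0.02,0,0,0],[0.35,0.04,-0.02,0,0,0],[0.43,0.05,-0.02,0,0,0]]])

```text
clock: 13.92
tcp_pos: [0.5003, 0.2699, 0.1404]
orientation: [-0.0, 0.707, 0.707, -0.001]
wrist_force: [0.6, -1.2, -0.3]
finger_gap: 0.033
grip_force: 29.9
```

carry_out(increments=[[[0.07,0.0084,0,0,0,0],[0.1,0.0084,0.02,0,0,0],[0.1,0.0084,0.08,0,0,0],[0.1,0.0084,0.12,0,0,0],[0.1,0.0084,0.14,0,0,0]]])

```text
clock: 14.55
tcp_pos: [0.5035, 0.3172, 0.0689]
orientation: [-0.001, 0.707, 0.707, -0.002]
wrist_force: [-0.3, -0.5, -1.0]
finger_gap: 0.033
grip_force: 29.9
```

carry_out(increments=[[[0,0,0.015,0,0,0],[0,0,0.025,0,0,0],[0,0,0.033,0,0,0],[0,0,0.038,0,0,0],[0,0,0.04,0,0,0]]])

```text
clock: 15.18
tcp_pos: [0.5052, 0.3185, 0.0514]
orientation: [0.0, 0.707, 0.707, 0.0]
wrist_force: [0.2, -0.0, -0.6]
finger_gap: 0.0329
grip_force: 29.9
```

carry_out(increments=[[[0,0,0.002,0,0,0],[0,0,0.004,0,0,0],[0,0,0.005,0,0,0],[0,0,0.006,0,0,0],[0,0,0.006,0,0,0]]])

```text
clock: 15.8
tcp_pos: [0.5052, 0.3185, 0.049]
orientation: [0.0, 0.707, 0.707, 0.0]
wrist_force: [-1.9, -0.9, 6.1]
finger_gap: 0.0332
grip_force: 30.4
```

carry_out(increments=[[[0,0,0,0,0,0],[0,0,0,0,0,0],[0,0,0,0,0,0],[0,0,0,0,0,0],[0,0,0,0,0,0]]], jaw=0.38)

```text
clock: 16.42
tcp_pos: [0.5051, 0.3184, 0.0482]
orientation: [0.0, 0.707, 0.707, -0.0]
wrist_force: [0.1, 0.5, 0.6]
finger_gap: 0.053
grip_force: 0.0
```

carry_out(increments=[[[0,0,-0.03,0,0,0],[0,0,-0.08,0,0,0],[0,0,-0.16,0,0,0],[0,0,-0.26,0,0,0],[0,0,-0.304,0,0,0]]])

```text
clock: 17.05
tcp_pos: [0.5064, 0.3191, 0.205]
orientation: [0.001, 0.707, 0.707, 0.003]
wrist_force: [0.4, -0.7, 0.5]
finger_gap: 0.0531
grip_force: 0.0
```

```bash
python3 see.py s6 .505 .3185 .03 .041 .0175;  python3 see.py s6b .467 -.1855 .012 .06 .024;python3 see.py s6c .592 .2345 .03 .041 .0125
```

```text
side 45 fit [0.5064 0.3179] z [0.0301 0.0409]
top 15 fit [0.5064 0.3183] z [0.0304 0.0409]
17.15 [0.50687527 0.31934485 0.20476958] 0.0528782274424947 [-0.23468519  0.06969275 -0.31103677]
side 419 fit [ 0.4668 -0.1861] z [0.0124 0.0595]
top 50 fit [ 0.4671 -0.1847] z [0.0135 0.0593]
17.25 [0.5051427  0.31849457 0.20067982] 0.05312284260135381 [ 0.27867503 -0.5732577   0.21041484]
side 30 fit [0.5896 0.2335] z [0.0301 0.0406]
top 13 fit [0.5911 0.2368] z [0.0307 0.0404]
17.35 [0.50429361 0.31810127 0.19893178] 0.05315213919628416 [ 0.20772384 -0.54047554 -0.8640903 ]
```

View pics/s6.png

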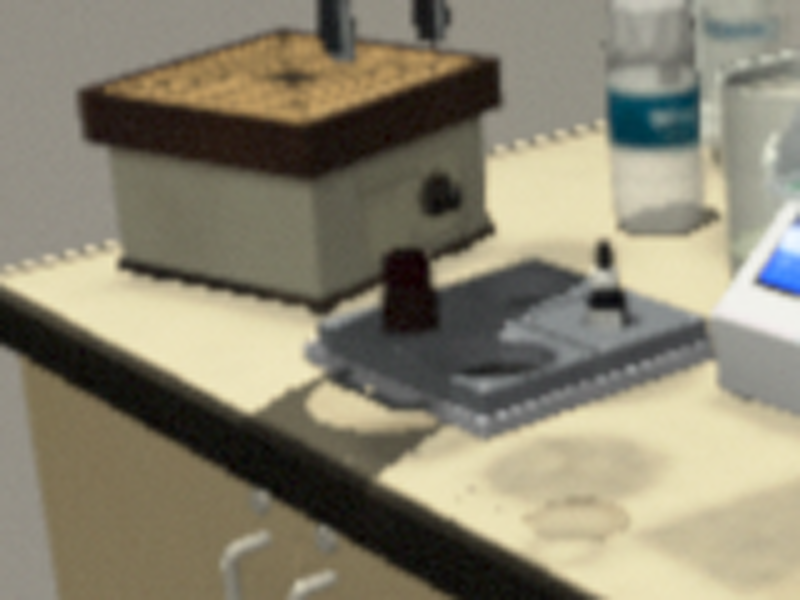

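The small bottle stands at (410,290) in the near-left bore and the dropper still stands at (605,285). Now the medium bottle.

carry_out(increments=[[[-0.08,-0.01,0,0,0,0],[-0.19,-0.02,0,0,0,0],[-0.3,-0.04,0,0,0,0],[-0.41,-0.05,0,0,0,0],[-0.52,-0.06,0,0,0,0]]], jaw=0.1)

```text
clock: 17.98
tcp_pos: [0.4737, 0.0569, 0.1988]
orientation: [-0.001, 0.707, 0.707, -0.001]
wrist_force: [0.7, -0.4, 0.5]
finger_gap: 0.0767
grip_force: 0.0
```

carry_out(increments=[[[-0.11,-0.016,0,0,0,0],[-0.22,-0.016,0,0,0,0],[-0.33,-0.016,0,0,0,0],[-0.43,-0.016,0.02,0,0,0],[-0.488,-0.016,0.08,0,0,0]]])

```text
clock: 18.6
tcp_pos: [0.4672, -0.1883, 0.1598]
orientation: [0.001, 0.708, 0.706, 0.0]
wrist_force: [1.1, 0.7, -0.2]
finger_gap: 0.0772
grip_force: 0.0
```

carry_out(increments=[[[0,0,0.05,0,0,0],[0,0,0.1,0,0,0],[0,0,0.16,0,0,0],[0,0,0.2,0,0,0],[0,0,0.22,0,0,0]]])

```text
clock: 19.23
tcp_pos: [0.4652, -0.1845, 0.0479]
orientation: [-0.002, 0.707, 0.707, -0.001]
wrist_force: [-0.1, 0.6, -0.8]
finger_gap: 0.077
grip_force: 0.0
```

carry_out(increments=[[[0,0,0,0,0,0],[0,0,0,0,0,0],[0,0,0,0,0,0],[0,0,0,0,0,0],[0,0,0,0,0,0]]], jaw=1, squeeze=40)

```text
clock: 19.85
tcp_pos: [0.4672, -0.1857, 0.0507]
orientation: [0.0, 0.707, 0.707, 0.0]
wrist_force: [-0.9, -0.4, 0.4]
finger_gap: 0.0469
grip_force: 41.2
```

carry_out(increments=[[[0,0,0,0,0,0],[0,0,-0.02,0,0,0],[0,0,-0.06,0,0,0],[0,0,-0.14,0,0,0],[0,0,-0.22,0,0,0]]])

```text
clock: 20.48
tcp_pos: [0.4665, -0.1853, 0.1616]
orientation: [-0.0, 0.707, 0.707, -0.0]
wrist_force: [0.6, -0.7, -1.5]
finger_gap: 0.0469
grip_force: 41.5
```

```bash
python3 see.py s7 .467 -.1855 .112 .135 .024
```

```text
side 200 fit [ 0.4673 -0.1858] z [0.1139 0.1348]
20.575 [ 0.46945052 -0.18698624  0.1651636 ] 0.04677764053773654 [ 0.49263405 -0.65822332 -0.92255674]
```

View pics/s7.png

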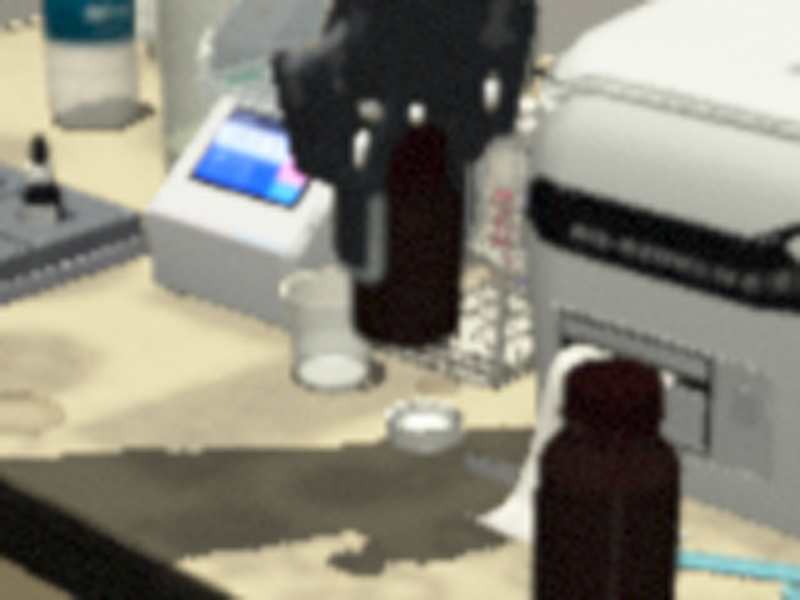

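The medium bottle hangs upright at (410,260) and the cup at (330,340) is untouched. I'll carry it to the far-left bore.

carry_out(increments=[[[0.05,0.012,0,0,0,0],[0.14,0.034,0,0,0,0],[0.24,0.058,0,0,0,0],[0.34,0.083,0,0,0,0],[0.44,0.107,0,0,0,0]]])

```text
clock: 21.2
tcp_pos: [0.5203, 0.036, 0.1596]
orientation: [-0.0, 0.707, 0.707, -0.0]
wrist_force: [1.5, -0.2, -2.8]
finger_gap: 0.047
grip_force: 41.5
```

carry_out(increments=[[[0.1,0.024,0,0,0,0],[0.2,0.048,0,0,0,0],[0.3,0.073,0,0,0,0],[0.4,0.098,0,0,0,0],[0.5,0.123,0,0,0,0]]])

```text
clock: 21.82
tcp_pos: [0.5818, 0.2859, 0.1592]
orientation: [-0.0, 0.707, 0.707, -0.001]
wrist_force: [1.2, -0.5, -1.5]
finger_gap: 0.047
grip_force: 41.5
```

carry_out(increments=[[[0.06,0.018,0,0,0,0],[0.073,0.018,0.04,0,0,0],[0.073,0.018,0.1,0,0,0],[0.073,0.018,0.14,0,0,0],[0.073,0.018,0.16,0,0,0]]])

```text
clock: 22.45
tcp_pos: [0.5896, 0.3204, 0.0777]
orientation: [-0.001, 0.707, 0.707, -0.002]
wrist_force: [0.8, -0.5, -2.4]
finger_gap: 0.0467
grip_force: 41.6
```

carry_out(increments=[[[0,0,0.015,0,0,0],[0,0,0.025,0,0,0],[0,0,0.033,0,0,0],[0,0,0.038,0,0,0],[0,0,0.04,0,0,0]]])

```text
clock: 23.08
tcp_pos: [0.5912, 0.3209, 0.0604]
orientation: [0.0, 0.707, 0.707, 0.0]
wrist_force: [0.6, 0.4, -2.3]
finger_gap: 0.0469
grip_force: 41.6
```

Commanded z is now 0.060 and the floor should be at 0.057.

carry_out(increments=[[[0,0,0.002,0,0,0],[0,0,0.004,0,0,0],[0,0,0.005,0,0,0],[0,0,0.006,0,0,0],[0,0,0.006,0,0,0]]])

```text
clock: 23.7
tcp_pos: [0.5911, 0.3209, 0.0578]
orientation: [0.0, 0.707, 0.707, 0.0]
wrist_force: [-2.0, -0.6, 2.4]
finger_gap: 0.0466
grip_force: 41.7
```

carry_out(increments=[[[0,0,0,0,0,0],[0,0,0,0,0,0],[0,0,0,0,0,0],[0,0,0,0,0,0],[0,0,0,0,0,0]]], jaw=0.23)

```text
clock: 24.32
tcp_pos: [0.5911, 0.3209, 0.0572]
orientation: [0.0, 0.707, 0.707, -0.0]
wrist_force: [-0.0, -0.1, -0.2]
finger_gap: 0.0662
grip_force: 0.0
```

carry_out(increments=[[[0,0,-0.03,0,0,0],[0,0,-0.09,0,0,0],[0,0,-0.19,0,0,0],[0,0,-0.28,0,0,0],[0,0,-0.306,0,0,0]]])

```text
clock: 24.95
tcp_pos: [0.5928, 0.3216, 0.2155]
orientation: [0.002, 0.707, 0.707, 0.003]
wrist_force: [0.1, -0.3, -0.1]
finger_gap: 0.0658
grip_force: 0.0
```

```bash
python3 see.py s8 .591 .321 .03 .067 .024;  python3 see.py s8b .4757 -.292 .012 .083 .03;python3 see.py s8c .505 .3185 .03 .041 .0175
```

```text
side 181 fit [0.5916 0.3205] z [0.0303 0.0663]
top 66 fit [0.5916 0.3215] z [0.0304 0.0667]
25.05 [0.59204804 0.32131326 0.21282649] 0.06554130089573136 [ 0.20257631 -0.3656565  -0.53177718]
side 898 fit [ 0.4754 -0.2927] z [0.0125 0.082 ]
top 117 fit [ 0.4756 -0.2917] z [0.0135 0.0829]
25.15 [0.59058976 0.32074577 0.20920416] 0.06627806221750682 [-1.07032978 -1.04962133 -0.77735397]
side 42 fit [0.5061 0.3184] z [0.0301 0.0405]
top 7 fit [0.5051 0.3193] z [0.0304 0.0399]
25.25 [0.59011358 0.3205244  0.20805822] 0.06568575701792953 [ 0.13944933 -0.27071127  0.33582083]
```

View pics/s8.png

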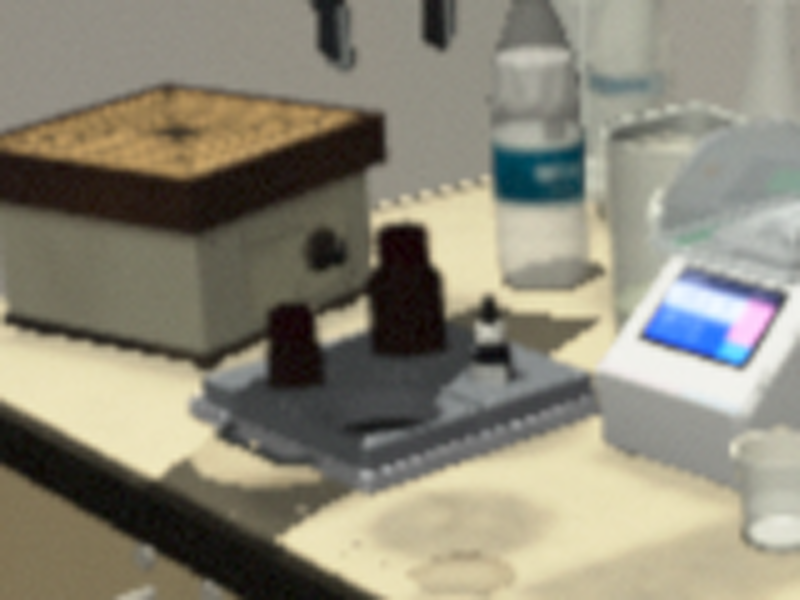

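Medium stands at (408,300), small at (295,345) and dropper at (490,345), all upright in their bores. The large bottle is next.

carry_out(increments=[[[-0.09,-0.017,0,0,0,0],[-0.19,-0.036,0,0,0,0],[-0.3,-0.057,0,0,0,0],[-0.41,-0.077,0,0,0,0],[-0.52,-0.098,0,0,0,0]]], jaw=0)

```text
clock: 25.88
tcp_pos: [0.5406, 0.0594, 0.2086]
orientation: [-0.001, 0.707, 0.707, -0.001]
wrist_force: [1.0, -0.0, 0.2]
finger_gap: 0.0855
grip_force: 0.0
```

carry_out(increments=[[[-0.11,-0.021,0,0,0,0],[-0.22,-0.042,0,0,0,0],[-0.33,-0.063,0,0,0,0],[-0.44,-0.084,0,0,0,0],[-0.54,-0.105,0,0,0,0]]])

```text
clock: 26.5
tcp_pos: [0.4881, -0.2105, 0.2087]
orientation: [-0.001, 0.707, 0.707, -0.0]
wrist_force: [0.7, 0.5, -0.1]
finger_gap: 0.0854
grip_force: 0.0
```

carry_out(increments=[[[-0.08,-0.015,0,0,0,0],[-0.14,-0.025,0,0,0,0],[-0.166,-0.0278,0.03,0,0,0],[-0.166,-0.0278,0.06,0,0,0],[-0.166,-0.0278,0.08,0,0,0]]])

```text
clock: 27.12
tcp_pos: [0.4748, -0.2902, 0.168]
orientation: [-0.002, 0.707, 0.707, -0.0]
wrist_force: [-0.2, 0.7, -0.6]
finger_gap: 0.0852
grip_force: 0.0
```

```bash
python3 -c "
from h import *
env.read_camera('side');env.read_camera('side');s=env.get_state();print(s['tcp_pos'],s['finger_gap'],s['wrist_force'])"
```

```text
[ 0.47475412 -0.29000252  0.16823879] 0.08527240738467125 [ 0.04798664 -0.3729218   0.505729  ]
```

carry_out(increments=[[[0,0,0.04,0,0,0],[0,0,0.09,0,0,0],[0,0,0.14,0,0,0],[0,0,0.175,0,0,0],[0,0,0.188,0,0,0]]])

```text
clock: 27.85
tcp_pos: [0.4754, -0.2908, 0.0756]
orientation: [-0.001, 0.707, 0.707, -0.0]
wrist_force: [0.4, -0.9, 0.1]
finger_gap: 0.0855
grip_force: 0.0
```

carry_out(increments=[[[0,0,0,0,0,0],[0,0,0,0,0,0],[0,0,0,0,0,0],[0,0,0,0,0,0],[0,0,0,0,0,0]]], jaw=1, squeeze=60)

```text
clock: 28.48
tcp_pos: [0.476, -0.2924, 0.0775]
orientation: [0.001, 0.707, 0.707, 0.0]
wrist_force: [-1.6, 0.4, 5.9]
finger_gap: 0.0587
grip_force: 65.0
```

carry_out(increments=[[[0,0,0,0,0,0],[0,0,-0.02,0,0,0],[0,0,-0.06,0,0,0],[0,0,-0.13,0,0,0],[0,0,-0.208,0,0,0]]])

```text
clock: 29.1
tcp_pos: [0.475, -0.2916, 0.1809]
orientation: [-0.001, 0.707, 0.707, -0.0]
wrist_force: [-0.2, -0.4, -2.9]
finger_gap: 0.0583
grip_force: 64.9
```

```bash
python3 see.py s9 .4757 -.292 .11 .16 .03
```

```text
side 715 fit [ 0.4749 -0.2922] z [0.1105 0.1597]
29.2 [ 0.47761513 -0.29374627  0.18500032] 0.05826567406012653 [ 1.45295929  0.31293731 -3.34472059]
```

View pics/s9.png

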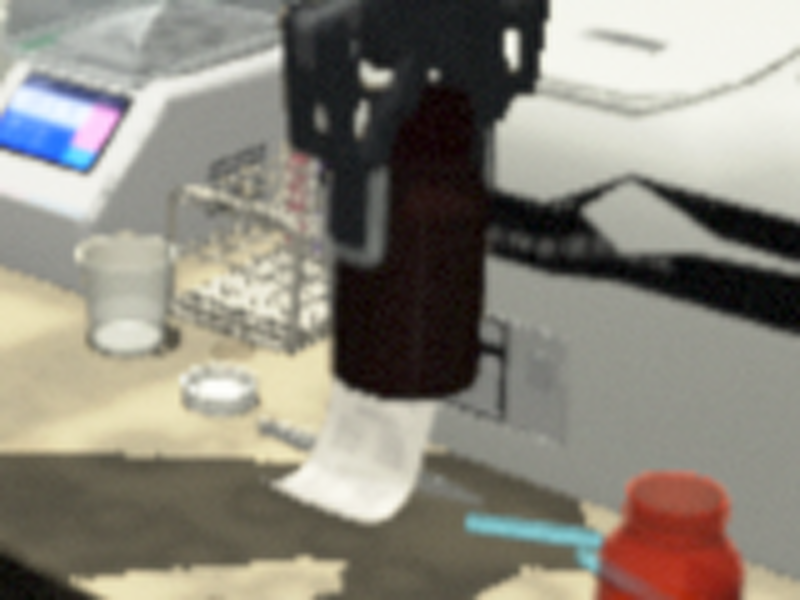

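The large bottle hangs upright at (410,270) and the jar at (670,540) is untouched. I'll take it to the near-right bore.

carry_out(increments=[[[0.04,0.002,0,0,0,0],[0.12,0.007,0,0,0,0],[0.21,0.013,0,0,0,0],[0.3,0.018,0,0,0,0],[0.4,0.025,0,0,0,0]]])

```text
clock: 29.82
tcp_pos: [0.4865, -0.0895, 0.1784]
orientation: [-0.002, 0.707, 0.707, -0.001]
wrist_force: [0.6, 0.5, -2.5]
finger_gap: 0.0582
grip_force: 65.0
```

carry_out(increments=[[[0.1,0.006,0,0,0,0],[0.2,0.012,0,0,0,0],[0.3,0.018,0,0,0,0],[0.4,0.024,0,0,0,0],[0.5,0.03,0,0,0,0]]])

```text
clock: 30.45
tcp_pos: [0.5011, 0.1601, 0.1784]
orientation: [-0.001, 0.707, 0.707, -0.001]
wrist_force: [0.9, -1.2, -2.3]
finger_gap: 0.0583
grip_force: 65.0
```

carry_out(increments=[[[0.08,0.0096,0,0,0,0],[0.13,0.0096,0,0,0,0],[0.149,0.0096,0.03,0,0,0],[0.149,0.0096,0.08,0,0,0],[0.149,0.0096,0.12,0,0,0]]])

```text
clock: 31.08
tcp_pos: [0.5059, 0.2318, 0.1172]
orientation: [-0.001, 0.707, 0.707, -0.002]
wrist_force: [0.4, 0.1, -2.6]
finger_gap: 0.0582
grip_force: 65.0
```

carry_out(increments=[[[0,0,0.025,0,0,0],[0,0,0.045,0,0,0],[0,0,0.058,0,0,0],[0,0,0.065,0,0,0],[0,0,0.068,0,0,0]]])

```text
clock: 31.7
tcp_pos: [0.5082, 0.2325, 0.0865]
orientation: [0.0, 0.707, 0.707, 0.0]
wrist_force: [-0.1, -0.5, -1.9]
finger_gap: 0.0583
grip_force: 65.0
```

Commanded z is 0.086 and the floor should be at 0.083.

carry_out(increments=[[[0,0,0.002,0,0,0],[0,0,0.004,0,0,0],[0,0,0.005,0,0,0],[0,0,0.006,0,0,0],[0,0,0.006,0,0,0]]])

```text
clock: 32.33
tcp_pos: [0.5082, 0.2326, 0.0846]
orientation: [0.0, 0.707, 0.707, 0.001]
wrist_force: [-2.4, 0.1, 6.0]
finger_gap: 0.0585
grip_force: 65.8
```

Floor contact reads as for the others. I'll release and retract.

carry_out(increments=[[[0,0,0,0,0,0],[0,0,0,0,0,0],[0,0,0,0,0,0],[0,0,0,0,0,0],[0,0,0,0,0,0]]], jaw=0.12)

```text
clock: 32.95
tcp_pos: [0.508, 0.2324, 0.0832]
orientation: [0.0, 0.707, 0.707, -0.0]
wrist_force: [0.5, -0.3, 0.2]
finger_gap: 0.075
grip_force: 0.0
```

carry_out(increments=[[[0,0,-0.03,0,0,0],[0,0,-0.08,0,0,0],[0,0,-0.16,0,0,0],[0,0,-0.24,0,0,0],[0,0,-0.28,0,0,0]]])

```text
clock: 33.58
tcp_pos: [0.509, 0.2328, 0.2271]
orientation: [0.001, 0.707, 0.707, 0.002]
wrist_force: [-0.5, 0.0, 0.1]
finger_gap: 0.0755
grip_force: 0.0
```

carry_out(increments=[[[-0.08,-0.02,0,0,0,0],[-0.18,-0.05,0,0,0,0],[-0.28,-0.08,0,0,0,0],[-0.36,-0.1,0,0,0,0],[-0.4,-0.1,0,0,0,0]]])

```text
clock: 34.2
tcp_pos: [0.4572, 0.0308, 0.2246]
orientation: [0.001, 0.708, 0.706, 0.0]
wrist_force: [0.2, 0.9, -0.9]
finger_gap: 0.0753
grip_force: 0.0
```

```bash
for a in "a .508 .2325 .03 .09 .03" "b .591 .321 .03 .067 .024" "c .505 .3185 .03 .041 .0175" "d .592 .2345 .03 .041 .0125" "e .491 -.41 .01 .09 .0275"; do python3 see.py f$a; done; python3 - <<'E'
from h import *
W=cloud(env.read_camera("side"))
for n,x,y,r,h in(("large",.508,.2325,.03,.13),("med",.591,.321,.024,.1),("small",.505,.3185,.0175,.069),("drop",.592,.2345,.0125,.075)):
    p=W[np.hypot(W[...,0]-x,W[...,1]-y)<r+.004]; print(n,"top",np.nanpercentile(p[:,2],99).round(4),"expect",h)
E
```

```text
side 422 fit [0.5081 0.2324] z [0.0306 0.0896]
top 116 fit [0.5076 0.2332] z [0.0301 0.0898]
34.3 [0.45804371 0.03077049 0.22452726] 0.07511149766846621 [ 0.69654117 -0.53744634 -0.27283335]
side 43 fit [0.5906 0.32  ] z [0.0319 0.066 ]
top 66 fit [0.5914 0.3215] z [0.0325 0.0666]
34.4 [0.45814146 0.03239312 0.22417145] 0.07538924202873297 [0.16218448 0.27246631 0.2448976 ]
side 40 fit [0.5067 0.3179] z [0.0302 0.0406]
top 17 fit [0.5054 0.3196] z [0.0302 0.0407]
34.5 [0.45805441 0.03306476 0.22372347] 0.07502377323529796 [ 0.87294516 -0.11188679 -0.03410418]
side 28 fit [0.5907 0.234 ] z [0.0303 0.0405]
top 15 fit [0.5902 0.2351] z [0.0311 0.0409]
34.6 [0.45797919 0.03324573 0.22341507] 0.07501020170071188 [-0.52192823 -0.46863869  0.55535841]
side 1222 fit [ 0.4919 -0.4108] z [0.0109 0.0893]
top 302 fit [ 0.4913 -0.4095] z [0.0115 0.0897]
34.7 [0.45791678 0.0331723  0.22327182] 0.07488454074569423 [ 0.09519086  0.28329029 -0.0876137 ]
large top 0.131 expect 0.13
med top 0.1015 expect 0.1
small top 0.0709 expect 0.069
drop top 0.0743 expect 0.075
```

View pics/fa.png

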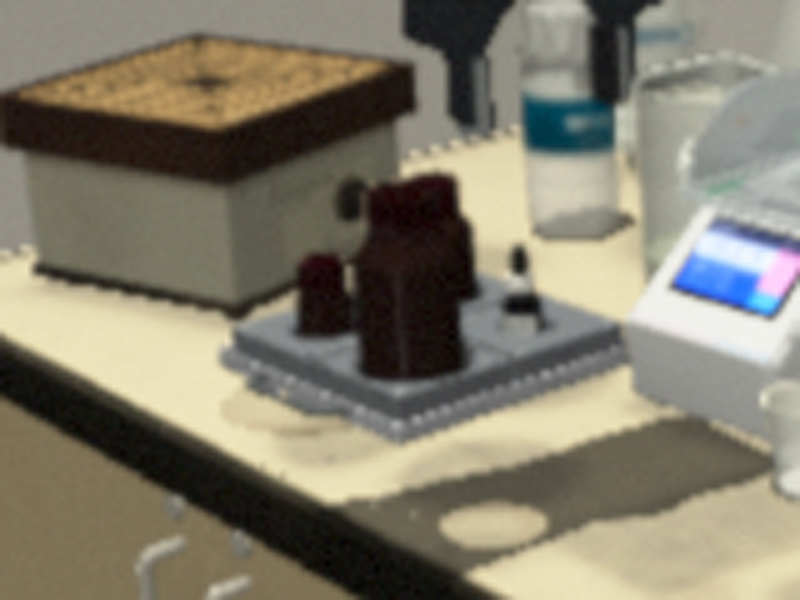

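All four bottles stand upright and seated: large (410,280), small (322,295), medium (445,240) and dropper (520,290). Their tops are at the expected heights within 2 mm, and the jar hasn't moved. I'll hand in.

```bash
python3 -c "
from workcell import env
print(env.hand_in())"
```

```text
the job is handed in; nothing more can be done
None
```

I set all four bottles upright on the floor of their matching bores (dropper in 33 mm, small in 43 mm, medium in 56 mm, large in 68 mm), left the jar and rinse cup where they were, and handed the job in at about 35 s; no verdict was returned.

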